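# Load the sole gauge and hold its sprung pointer at the size clip

### The job

Load the checking gauge: lay the small sole flat in the long bay with its toe towards the side the rod pulls out to, and the heel lift flat in the short crosswise bay, setting them down rather than dropping them. Then pull the sprung pointer rod out by its black post until the pointer stands between the two lips of the size clip, and finish while still holding it there, steady against its spring. Leave everything else on the table where it is.

Things in the scene. Friction and masses are not known exactly. Their poses are not given: they have to be found in the camera images.
- gauge: sole checking gauge, fixed to the table: aluminium plate 230 (own x) x 300 (own y) x 8 mm, origin under its centre, z up. Along its -x half lie two shallow bays with grey walls 5 mm thick, 8 mm high above the plate; along its +x half run a spring tube (own y, diameter 22 mm, axis 30 mm above the table at own x = +50 mm, from own y = +140 to its mouth at +30 mm) and a flat steel rule
- sole_bay (a point): long bay for the sole: centre of its floor (the plate's top, 8 mm above the table), x, y, z axes as gauge; inside 76 mm along x, 172 mm along y; its two long walls have 70 mm wide finger gaps at mid-length. The toe belongs at the -y end, the side to which the rod pulls out
- lift_bay (a point): short crosswise bay for the heel lift: centre of its floor (8 mm above the table), x, y, z axes as gauge; inside 80 mm along x, 50 mm along y; its two long walls (facing y) have 44 mm wide finger gaps at the middle
- sole_mid (a point): small white shoe sole, stiff, 160 long x 66 wide x 20 mm thick, 120 g: centre, half-way up. Length along own y, toe (the wider, 66 mm, end) at -y, heel (54 mm wide) at +y; z up. The waist has parallel sides 50 mm apart from own y = -15 to +40 mm
- sole_toe (a point): tip of the small sole's toe, 80 mm from sole_mid along the sole's own -y
- sole: the small white sole itself; origin under its centre, axes as sole_mid
- lift_mid (a point): dark rubber heel lift, 70 long (own x) x 40 wide (own y) x 18 mm thick, 60 g: centre, half-way up. Square at -x, half-round at +x; either end may point either way in its bay
- lift: the heel lift itself; origin under its centre, axes as lift_mid
- pull_rod (a joint): how far the sprung telescoping rod is pulled out of its tube along the gauge's own -y, m: 0 at rest, 0.09 at its stop. The inner spring draws it back with 3.6 N at 0, rising 1.2 N per 10 mm (about 12 N at 70 mm); let go, it snaps back
- pull_grip (a point): upright black grip post on the rod's outer end: 24 (gauge x) x 18 (gauge y) mm, from 20 to 84 mm above the table; this point is on its axis, 64 mm above the table; x, y, z axes as gauge. At rest there is a 41 mm gap between post and tube mouth (tube top 41 mm above the table)
- pointer_tip (a point): tip of the 4 mm wide flat steel pointer that sticks out from the foot of the post, 60 mm towards the gauge's +x, 30 mm above the table, over the rule; moves with the rod; x, y, z axes as gauge
- clip_mid (a point): size clip, the length mark on the rule: a dark steel saddle with two upright lips 14 mm apart (gap along gauge y), 14 mm high, fixed for the run and set at a different size each time; this point is mid-way between the lips, level with their tops (24 mm above the table); the pointer passes over them; x, y, z axes as gauge
- big_sole: bystander: white adult sole, 264 x 109 x 26 mm, same outline as the small one; origin under its middle
- tin: bystander: dark metal glue tin, diameter 80 mm, 110 mm high; origin under its centre
- bottle: bystander: yellow bottle with black cap, diameter 60 mm, 150 mm high; origin under its centre
- brush: bystander: glue brush lying on the table; origin under its middle, its length along own x
- spatula: bystander: spatula with dark handle lying on the table; origin under its middle, its length along own x
- tape: bystander: roll of brown tape lying flat, outer diameter 84 mm, 25 mm high; origin under its centre
Mind the look-alikes: they are no part of the job. There is more than one size of the lift; the job needs the larger.

How it is judged:
By the outcome, as a careful person would: the job done as asked, in the order asked, and still so for the second after the job is handed in, while the arm keeps its last pose, push and grip.
It also fails if it takes over 66 s, if anything falls off the work surface, if the arm or the gripper's body presses on something with over 40 N, if the wrist force passes 120 N, or if a joint passes its speed limit or range.

### The arm

A 6-joint arm with a two-finger parallel gripper is mounted at the origin on the work surface. World frame = base frame: x ahead of the robot, y to its left, z up, the work surface at z = 0. Lengths are in m, angles in rad, forces in N, time in s.
With the tool pointing down it reaches from about 0.35 to 0.875 m from the base axis. Payload 15.5 kg.
Tool frame: the origin (TCP) lies midway between the tips of the shut fingers; the grasp point (between the pads) lies 19 mm behind it (arm.grip_depth is the distance from the TCP to the grasp point, in m); z points along the fingers, y is the line along which they close (so a half turn about z gives the same grasp; the last joint's range is limited). The gripper opens to 85 mm and grips with 20 to 120 N. Pads are 22 mm wide; open, the fingers measure 114 mm over their backs; the gripper's body (76 mm by 85 mm) begins 54 mm behind the grasp point. The pads swing forward as they close: fully open they stand 13 mm farther back than shut.
Start: joints at [-0.096, 0.494, 1.345, -0, 1.302, -0.096], TCP at [0.625, 0, 0.231] pointing down, gripper open.
Joint ranges: [-2.91, 2.91], [-0.82, 2.16], [0.22, 2.67], [-1.22, 4.37], [0.12, 2.79], [-3.08, 3.08]. Speed limits (rad/s): [1.89, 1.89, 2.57, 3.01, 3.01, 3.01].

### API

Orientations are given as a unit quaternion [x, y, z, w].
In Python, from cell import arm gives the robot as it stands. Calls block until the motion is done:
- arm.goto(position, orientation): joint-space move of the TCP to a pose.
- arm.movel(position, orientation=None, velocity=0.15, guard=None): straight line of the TCP; orientation=None keeps the orientation; velocity is the mean speed in m/s. With guard (N) it stops when the force on the tool has changed by that much, and returns True; else False.
- arm.movej(angles): joint-space move.
- arm.gripper_to(opening, force=None): finger opening in m; force is the grip in N (None keeps the last); returns when the fingers have stopped.
- arm.pause(seconds).
- arm.solve_ik(position, orientation): joint angles nearest the present ones, or None.
- arm.get_state(): the state.
- arm.get_image(name): name is "scene" or "side" or "wrist"; returns the picture (480x640x3 uint8, red, green, blue); there is no depth.
- arm.camera_params(name): a dict with "mtx" (3x3 intrinsics, pixels), "rvec" (rotation vector, rad) and "tvec" (3), from world to camera coordinates, as OpenCV has them; the wrist camera has in their place "hand_eye" (4x4, takes a point from camera to tool coordinates, whose origin is the TCP and whose axes are the flange's). Camera axes: x right, y down, z forward; pixel columns grow to the right and rows downward; lengths in m; the calibration is good to about 2 mm. A picture is of the moment at which its call begins: read the wrist's pose just before it. camera_params takes no time and is no camera call.
A pose or a line that the arm cannot do raises arm.MotionError and nothing moves.
- arm.finish_job(): hands the job in; it is judged then, once.
Trained networks look in the newest picture that a camera, given by its name, has taken for a name from the list of things; names that differ only in an ending like _2 or _b are one class to them, and where a whole thing is asked for, a point or a joint stands for the part that bears it (a point fixed in the world has none). Each returns a list of dicts, best first, with "p" (0 to 1); they miss things now and then, are a little off and sometimes report something else, mostly with a low value. They report only what shows in the picture. A call takes as long as a camera call. They do not tell look-alikes from the thing itself.
- arm.look_for(target, camera): "bbox" ([centre column, centre row, width, height] in pixels, round what is visible of it).
- arm.trace(target, camera): "region" (480x640 bool, what is visible of it) and "bbox" ([centre column, centre row, width, height] in pixels, round what is visible of it).
- arm.pinpoint(target, camera): "location" ([column, row] in pixels: a listed point, or the origin of a listed thing).
The state is a dict: "clock": time; "joint_positions": joint angles; "qvel": joint speeds; "effort": joint torques, N m; "eef_pos": TCP position; "ee_rot": TCP orientation; "contact_force": force on the tool from outside, world axes, zero at the start; "ft_torque": the same for the moment, N m; "width": finger opening in m; "gripper_force": force on a finger pad.
Only numpy, scipy, OpenCV 4.12 (cv2) and the standard library are available. Lean on these libraries where they do the work, as an engineer would, in place of code of your own. Each camera call takes 0.05 s, during which the arm holds its last target. There are 200 camera calls.

## Working session

There is one attempt and no reset: what is moved stays moved. The work goes in short steps, each a Python script; the robot and the scene stay as the last script left them, time stands still between calls to the robot, and variables do not carry over. Pictures are saved under pics/ and viewed, at most 10 in all, crops included, and the job is handed in when it is done.

```bash
mkdir -p pics; cat > h.py <<'E'
import numpy as np, cv2
from cell import arm
from scipy.spatial.transform import Rotation as R
def ray(cam,px,st=None):
    p=arm.camera_params(cam); K=np.array(p["mtx"])
    d=np.array(p.get("dist",np.zeros(5)))
    v=np.linalg.inv(K)@np.array([px[0],px[1],1.])
    if "rvec" in p:
        Rm=cv2.Rodrigues(np.array(p["rvec"],float))[0]; t=np.array(p["tvec"]).ravel()
        return -Rm.T@t, Rm.T@v
    st=st or arm.get_state(); H=np.array(p["hand_eye"]); Rt=R.from_quat(st["ee_rot"]).as_matrix()
    return Rt@H[:3,3]+np.array(st["eef_pos"]), Rt@H[:3,:3]@v
def at_z(cam,px,z,st=None):
    o,d=ray(cam,px,st); return o+d*(z-o[2])/d[2]
def save(cam,name):
    im=arm.get_image(cam); cv2.imwrite("pics/"+name,im[:,:,::-1]); return im
def down(yaw):  # tool y (closing) axis at angle yaw+90deg; tool x at yaw
    return (R.from_euler('z',yaw)*R.from_euler('x',np.pi)).as_quat()
E
python3 - <<'E'
from h import *
H=dict(gauge=0,sole_bay=.008,lift_bay=.008,sole_mid=.01,sole_toe=.01,lift_mid=.009,pull_grip=.064,pointer_tip=.03,clip_mid=.024,sole=0,lift=0,big_sole=0,tin=0,bottle=0,tape=0,brush=0,spatula=0)
for c in("scene","side"):
    save(c,c+".png")
    for n,z in H.items():
        if c=="side" and n in("tin","bottle","tape","brush","spatula"):continue
        print(c,n,[(round(r["p"],2),np.round(r["location"]).tolist(),np.round(at_z(c,r["location"],z)[:2],3).tolist()) for r in arm.pinpoint(n,c)[:4]])
s=arm.get_state();print(s["clock"],s["ee_rot"],s["eef_pos"])
print(arm.camera_params("wrist"))
E
```

```text
scene gauge [(0.78, [294.0, 299.0], [0.571, -0.152]), (0.31, [309.0, 259.0], [0.519, -0.026])]
scene sole_bay [(0.96, [264.0, 297.0], [0.514, -0.195]), (0.54, [366.0, 348.0], [0.78, -0.162])]
scene lift_bay [(0.89, [312.0, 256.0], [0.523, -0.02])]
scene sole_mid [(0.73, [385.0, 181.0], [0.507, 0.377]), (0.72, [361.0, 219.0], [0.547, 0.178])]
scene sole_toe [(0.63, [356.0, 180.0], [0.435, 0.325])]
scene lift_mid [(0.8, [361.0, 220.0], [0.548, 0.177]), (0.44, [319.0, 212.0], [0.435, 0.131])]
scene pull_grip [(0.9, [304.0, 295.0], [0.612, -0.168])]
scene pointer_tip [(0.67, [321.0, 319.0], [0.668, -0.176])]
scene clip_mid []
scene sole [(0.61, [385.0, 182.0], [0.506, 0.381]), (0.47, [323.0, 318.0], [0.657, -0.153])]
scene lift [(0.8, [360.0, 222.0], [0.545, 0.176]), (0.48, [322.0, 219.0], [0.454, 0.119])]
scene big_sole [(0.83, [425.0, 275.0], [0.785, 0.112])]
scene tin [(0.86, [367.0, 346.0], [0.777, -0.153])]
scene bottle [(0.79, [156.0, 356.0], [0.435, -0.452])]
scene tape [(0.86, [379.0, 260.0], [0.665, 0.085])]
scene brush [(0.7, [448.0, 213.0], [0.726, 0.37]), (0.54, [362.0, 221.0
[... 982 characters left out ...]
4, 0.13])]
side big_sole [(0.98, [365.0, 198.0], [0.782, 0.105])]
1.55 [ 7.07100152e-01  7.07113410e-01  1.00607651e-05 -3.80383851e-06] [6.25012412e-01 1.52214105e-05 2.31286145e-01]
{'mtx': array([[420.52758111,   0.        , 315.3711636 ],
       [  0.        , 420.52758111, 235.65263489],
       [  0.        ,   0.        ,   1.        ]]), 'hand_eye': array([[-9.06211209e-04, -9.64219444e-01, -2.65103834e-01,
         6.70458312e-02],
       [ 9.99999525e-01, -7.78934583e-04, -5.85230724e-04,
        -5.76974095e-04],
       [ 3.57792299e-04, -2.65104238e-01,  9.64219692e-01,
        -1.41857362e-01],
       [ 0.00000000e+00,  0.00000000e+00,  0.00000000e+00,
         1.00000000e+00]])}
```

View pics/scene.png

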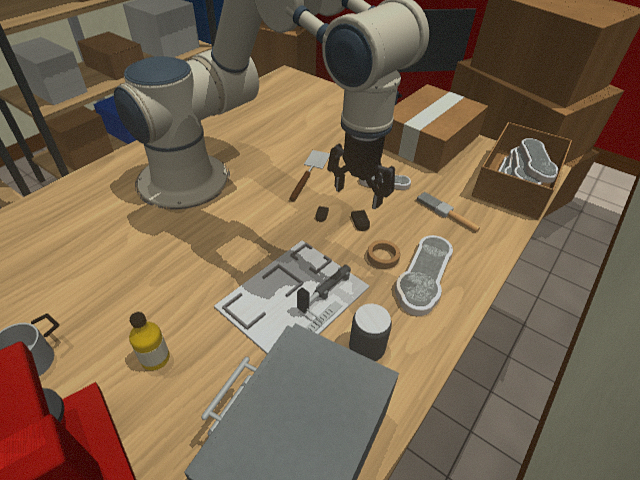

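View pics/side.png

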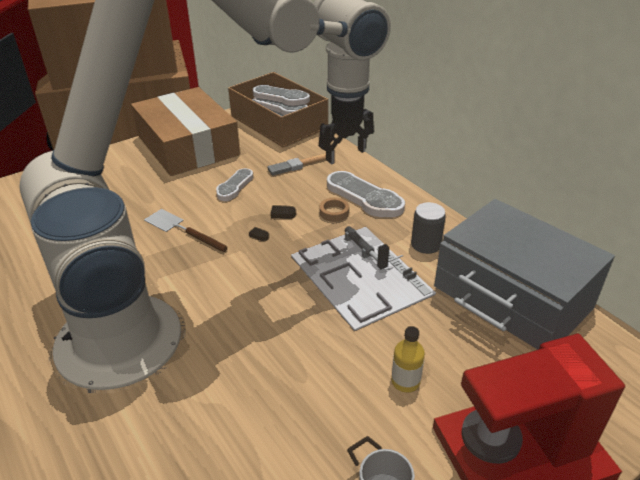

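The small sole is at scene (385,181) and side (235,186). The white look-alikes are the big sole at scene (425,275) and the soles in the box at about (530,160). The dark look-alikes for the lift are scene (361,220), which is larger, and scene (321,213), which is smaller. I choose the small lone sole and the (361,220) lift, and check both from the wrist camera. The gauge plate is at scene (294,299).

```bash
python3 - <<'E'
from h import *
H1=dict(gauge=0,sole_bay=.008,lift_bay=.008,pull_grip=.064,pointer_tip=.03,clip_mid=.024)
H2=dict(sole_mid=.01,sole_toe=.01,lift_mid=.009)
for k,(pos,H) in enumerate([((.57,-.07,.33),H1),((.5,.29,.33),H2)]):
    arm.goto(pos,down(np.pi/2)); s=arm.get_state()
    save("wrist",f"w{k}.png")
    for n,z in H.items():
        print(n,[(round(r["p"],2),np.round(r["location"]).tolist(),np.round(at_z("wrist",r["location"],z,s)[:2],4).tolist()) for r in arm.pinpoint(n,"wrist")[:3]])
    if k:
      for n,z in(("sole",.02),("lift",.018)):
        for r in arm.trace(n,"wrist"):
            reg=np.array(r["region"]).astype(np.uint8); ys,xs=np.nonzero(reg)
            P=np.array([at_z("wrist",c,z,s)[:2] for c in zip(xs[::3],ys[::3])]);
            (c,wh,a)=cv2.minAreaRect(P.astype(np.float32)*1000); print(n,round(r["p"],2),r["bbox"],np.round(c,1),np.round(wh,1),round(a,1))
s=arm.get_state();print(s["clock"],s["eef_pos"],s["joint_positions"])
E
```

```text
gauge [(0.92, [311.0, 245.0], [0.5636, -0.1449]), (0.57, [354.0, 285.0], [0.6153, -0.1953])]
sole_bay [(0.79, [266.0, 285.0], [0.5107, -0.1917])]
lift_bay [(0.74, [271.0, 144.0], [0.5212, -0.0281])]
pull_grip [(0.77, [356.0, 287.0], [0.611, -0.1712])]
pointer_tip [(0.79, [405.0, 280.0], [0.6702, -0.177])]
clip_mid [(0.72, [266.0, 283.0], [0.5132, -0.1826]), (0.61, [383.0, 315.0], [0.648, -0.2226]), (0.25, [525.0, 0.0], [0.7705, 0.107])]
sole_mid [(0.88, [318.0, 99.0], [0.5022, 0.3774])]
sole_toe [(0.7, [256.0, 139.0], [0.4362, 0.3362])]
lift_mid [(0.94, [357.0, 280.0], [0.5481, 0.1751]), (0.56, [266.0, 311.0], [0.4397, 0.1352])]
sole 0.56 [323.4, 96.4, 140.7, 105.4] [504.4 377.4] [156.1  63.5] 24.1
lift 0.97 [351.9, 273.0, 62.0, 61.6] [544.7 181. ] [42.6 73.5] 48.2
lift 0.7 [267.1, 310.2, 39.0, 43.6] [442.6 138.1] [32.7 54.5] 25.2Traceback (most recent call last):
  File "<stdin>", line 13, in <module>
  File "h.py", line 14, in at_z
    o,d=ray(cam,px,st); return o+d*(z-o[2])/d[2]
        ~~~^^^^^^^^^^^
  File "h.py", line 5, in ray
    p=arm.camera_params(cam); K=np.array(p["mtx"])
ValueError: time passes only in moves, steps and waits
```

```bash
python3 -c "
import cv2
a=cv2.imread('pics/w0.png')[60:420,160:520];b=cv2.imread('pics/w1.png')[0:360,180:480]
cv2.imwrite('pics/wa.png',cv2.resize(a,(600,600),interpolation=cv2.INTER_CUBIC));cv2.imwrite('pics/wb.png',cv2.resize(b,(500,600),interpolation=cv2.INTER_CUBIC))"
```

```text
(no output)
```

View pics/wa.png

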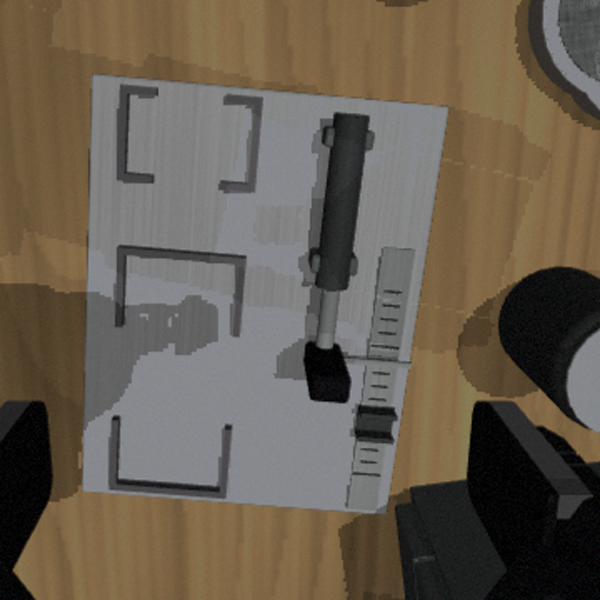

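View pics/wb.png

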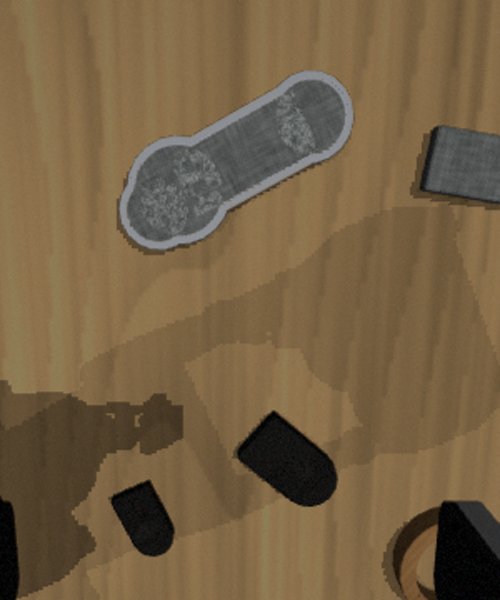

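The gauge is clear: sole bay at lower left, lift bay at upper left, post at crop (326,375), pointer near y=357 and clip at crop (376,424). In the second crop the sole is at (235,160), with its wide toe at lower left. The larger lift is at (288,458) and the smaller at (143,518). The choices hold, so next I fit the poses.

```bash
python3 - <<'E'
from h import *
g=down(np.pi/2); s0=dict(eef_pos=[.57,-.07,.33],ee_rot=g); s1=dict(eef_pos=[.5,.29,.33],ee_rot=g)
f=lambda c:np.array(c)/(600/360)+[160,60]
cs=[(93,75),(447,107),(385,513),(83,490)]
W=np.array([at_z("wrist",f(c),.008,s0)[:2] for c in cs]); M=np.array([(-115,150),(115,150),(115,-150),(-115,-150)])/1000
def fit(M,W):
    a=M-M.mean(0);b=W-W.mean(0);th=np.arctan2((a[:,0]*b[:,1]-a[:,1]*b[:,0]).sum(),(a*b).sum());Rm=np.array([[np.cos(th),-np.sin(th)],[np.sin(th),np.cos(th)]])
    return th,Rm,W.mean(0)-Rm@M.mean(0)
th,Rm,t=fit(M,W); print(np.degrees(th),t,"resid mm",np.round((W-(M@Rm.T+t))*1000,1).tolist())
loc=lambda p:np.round(Rm.T@(np.array(p)[:2]-t)*1000,1)
for n,p in dict(sole_bay=(.5107,-.1917),lift_bay=(.5212,-.0281),grip=(.611,-.1712),tip=(.6702,-.177),clip=(.648,-.2226)).items(): print(n,loc(p))
# wall tops (z .016) outer corners in crop -> local
for n,c in dict(lb_tl=(119,86),lb_bl=(117,183),lb_tr=(263,97),lb_br=(255,192),sb_tl=(119,247),sb_tr=(245,256),sb_bl=(109,489),sb_br=(226,497)).items(): print(n,loc(at_z("wrist",f(c),.016,s0)))
for n,c,z in (("lip_up",(377,408),.024),("lip_lo",(375,437),.024),("tip",(408,361),.03)): print(n,loc(at_z("wrist",f(c),z,s0)))
im=cv2.imread("pics/w1.png"); hsv=cv2.cvtColor(im,cv2.COLOR_BGR2HSV)
m=((hsv[...,1]<55)&(hsv[...,2]>60)).astype(np.uint8); m[:, 400:]=0;m[170:]=0
n,l,st,c=cv2.connectedComponentsWithStats(m); k=1+np.argmax(st[1:,4]); m=(l==k).astype(np.uint8)
m=cv2.morphologyEx(m,cv2.MORPH_CLOSE,np.ones((9,9)))
ys,xs=np.nonzero(m); o=np.array([at_z("wrist",p,.02,s1)[:2] for p in zip(xs,ys)])
ev,V=np.linalg.eigh(np.cov(o.T)); ax=V[:,1]*np.sign(V[0,1]); mu=o.mean(0); q=(o-mu)@np.c_[ax,[-ax[1],ax[0]]]
print("sole axis",np.degrees(np.arctan2(ax[1],ax[0])),"ext",q.min(0),q.max(0),"mid",mu+ax*(q[:,0].min()+q[:,0].max())/2)
hh=(o-mu)@np.array([-ax[1],ax[0]])
for a in(-.03,-.015,0,.015,.03,.045):
    b=abs(q[:,0]-a)<.002; print(a,np.round(q[b,1].min()*1000,1),np.round(q[b,1].max()*1000,1))
E
```

```text
-5.025681907746036 [ 0.56390939 -0.14491871] resid mm [[1.8, -2.2], [-2.1, -1.8], [-1.6, 2.3], [1.9, 1.7]]
sole_bay [-48.9 -51.3]
lift_bay [-52.8 112.6]
grip [ 49.2 -22.1]
tip [108.7 -22.6]
clip [ 90.6 -70. ]
lb_tl [-94.8 142.7]
lb_bl [-94.1  82.4]
lb_tr [ -4.7 143.9]
lb_br [-4.7 84.4]
sb_tl [-91.4  40.3]
sb_tr [-7.7 41.5]
sb_bl [ -92.5 -140.7]
sb_br [  -6.8 -139.8]
lip_up [ 92.4 -56.3]
lip_lo [ 93.9 -78.4]
tip [107.3 -17.8]Traceback (most recent call last):
  File "<stdin>", line 19, in <module>
  File "h.py", line 14, in at_z
    o,d=ray(cam,px,st); return o+d*(z-o[2])/d[2]
        ~~~^^^^^^^^^^^
  File "h.py", line 5, in ray
    p=arm.camera_params(cam); K=np.array(p["mtx"])
ValueError: time passes only in moves, steps and waits
```

```bash
sed -i 's/^def ray/import functools\nparams=functools.lru_cache(None)(arm.camera_params)\ndef ray/; s/p=arm.camera_params(cam);/p=params(cam);/' h.py
cat >> h.py <<'E'
G_TH=np.radians(-5.03); G_T=np.array([.56391,-.14492])
def gw(x,y,z=None):
    c,s=np.cos(G_TH),np.sin(G_TH); p=np.array([c*x-s*y,s*x+c*y])+G_T
    return p if z is None else np.r_[p,z]
def gl(p):
    c,s=np.cos(G_TH),np.sin(G_TH); return np.array([[c,s],[-s,c]])@(np.array(p)[:2]-G_T)
E
python3 - <<'E'
from h import *
g=down(np.pi/2); s1=dict(eef_pos=[.5,.29,.33],ee_rot=g)
im=cv2.imread("pics/w1.png"); hsv=cv2.cvtColor(im,cv2.COLOR_BGR2HSV)
def an(m):
    n,l,st,c=cv2.connectedComponentsWithStats(m); k=1+np.argmax(st[1:,4]); m=cv2.morphologyEx((l==k).astype(np.uint8),cv2.MORPH_CLOSE,np.ones((9,9)))
    return np.nonzero(m)[::-1]
m=((hsv[...,1]<60)&(hsv[...,2]>50)).astype(np.uint8); m[:,400:]=0;m[160:]=0
ml=(im.max(2)<40).astype(np.uint8); ml[:,:310]=0;ml[:,390:]=0;ml[:240]=0;ml[310:]=0
for n,mm,z in(("sole",m,.02),("lift",ml,.018)):
    xs,ys=an(mm); o=np.array([at_z("wrist",p,z,s1)[:2] for p in zip(xs,ys)])
    ev,V=np.linalg.eigh(np.cov(o.T)); ax=V[:,1]*np.sign(V[0,1]); mu=o.mean(0); q=(o-mu)@np.c_[ax,[-ax[1],ax[0]]]
    mid=(q.min(0)+q.max(0))/2
    print(n,np.degrees(np.arctan2(ax[1],ax[0])),"ext",np.ptp(q,0),"mid",mu+ax*mid[0]+mid[1]*np.array([-ax[1],ax[0]]))
    for a in np.arange(-.06,.07,.015):
        b=abs(q[:,0]-mid[0]-a)<.002
        if b.any():print(round(a,3),np.round(q[b,1].min()*1000,1),np.round(q[b,1].max()*1000,1))
s=arm.get_state();print(s["clock"],s["eef_pos"],s["width"])
E
```

```text
sole 28.831331945338835 ext [0.15790311 0.06449373] mid [0.50277252 0.38085561]
-0.06 -27.2 24.9
-0.045 -31.1 32.1
-0.03 -30.5 31.7
-0.015 -24.4 26.0
0.0 -24.4 24.5
0.015 -24.8 24.4
0.03 -25.0 24.1
0.045 -26.4 24.3
0.06 -25.8 24.7
lift -42.41489288758451 ext [0.07224715 0.04270726] mid [0.54418916 0.18094376]
-0.03 -21.8 19.6
-0.015 -21.1 20.3
0.0 -20.4 20.4
0.015 -19.9 20.3
0.03 -14.2 14.5
4.1667 [0.50029699 0.2894661  0.32998773] 0.08535113470327005
```

```bash
python3 - <<'E'
from h import *
a=np.radians(28.8); u=np.array([np.cos(a),np.sin(a)]); p=np.array([.5028,.3809])+.005*u
q=down(a)
def st(n):
    s=arm.get_state(); print(n,round(s["clock"],2),np.round(s["eef_pos"],4),round(s["width"],4),round(s["gripper_force"],1),np.round(s["contact_force"],1))
arm.goto([*p,.12],q); print(arm.movel([*p,.003],q,velocity=.1,guard=12)); st("down")
arm.gripper_to(.03,50); st("closed")
arm.movel([*p,.12],q,velocity=.12); st("up")
qb=down(G_TH+np.pi/2); b=gw(-.050,-.045)
arm.goto([*b,.10],qb); st("over")
save("wrist","w2.png"); save("side","s2.png")
E
```

```text
False
down 6.63 [0.5075 0.3835 0.0036] 0.0854 0.0 [0.1 1.3 0.2]
closed 7.08 [0.5073 0.3834 0.0036] 0.0489 52.1 [-1.7 -1.1  7.2]
up 8.21 [0.5068 0.383  0.1192] 0.0485 51.8 [-0.8  0.4 -1.5]
over 10.26 [ 0.5104 -0.1849  0.1   ] 0.0487 51.8 [ 0.2  0.8 -1.7]
```

View pics/w2.png

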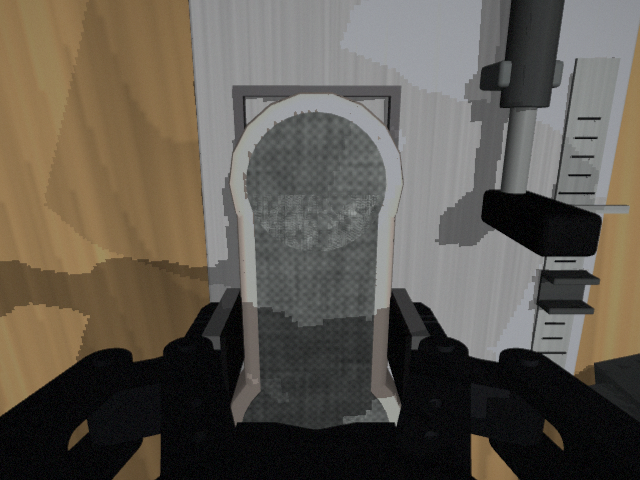

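The sole is held squarely. Its heel tip is at about (318,94), in front of the bay's +y wall (inner corners about (244,97) and (389,97)), with the post at right and the lips at (570,278) and (567,307). I check the alignment by numbers, then lower it.

```bash
python3 - <<'E'
from h import *
def st(n):
    s=arm.get_state(); print(n,round(s["clock"],2),np.round(s["eef_pos"],4),round(s["width"],4),round(s["gripper_force"],1),np.round(s["contact_force"],1))
s=arm.get_state()
L=lambda c,z:np.round(gl(at_z("wrist",c,z,s))*1000,1)
print("wall inner corners",L((244,97),.016),L((389,97),.016),"outer",L((233,86),.016),L((401,86),.016))
print("heel tip",L((318,94),.1164),"heel sides",L((231,180),.1164),L((403,180),.1164),"lips",L((570,271),.024),L((570,309),.024))
heel=gl(at_z("wrist",(318,94),.1164,s))
E
```

```text
wall inner corners [-86.9  33.9] [-12.8  33.9] outer [-92.2  39.2] [-7.  39.2]
heel tip [-49.6  29.7] heel sides [-75.6   5.3] [-24.2   5.3] lips [ 89.6 -57.6] [ 93.2 -80.3]
```

```bash
python3 - <<'E'
from h import *
def st(n):
    s=arm.get_state(); print(n,round(s["clock"],2),np.round(s["eef_pos"],4),round(s["width"],4),round(s["gripper_force"],1),np.round(s["contact_force"],1))
qb=down(G_TH+np.pi/2); b=gw(-.050,-.0458)
arm.movel([*b,.022],qb,velocity=.08); 
print(arm.movel([*b,.0105],qb,velocity=.02,guard=5)); st("set")
z=arm.get_state()["eef_pos"][2]
arm.gripper_to(.075); st("open")
arm.movel([*b,.13],qb,velocity=.12); 
# lift
a=np.radians(180-42.4); p=np.array([.5440,.1808]); q=down(a)
arm.goto([*p,.15],q); s=arm.get_state(); st("over lift"); save("wrist","w3.png"); save("side","s3.png")
print([(r["p"],r["location"],at_z("wrist",r["location"],.009,s)) for r in arm.pinpoint("lift_mid","wrist")[:2]])
E
python3 -c "
import cv2
a=cv2.imread('pics/w3.png');b=cv2.imread('pics/s3.png')[180:360,240:480]
import numpy as np
cv2.imwrite('pics/c3.png',np.hstack([cv2.resize(a,(400,300)),cv2.resize(b,(400,300),interpolation=2)]))"
```

```text
True
set 12.01 [ 0.5101 -0.1861  0.0116] 0.0485 53.1 [-1.4  0.1 10.2]
open 12.38 [ 0.5097 -0.186   0.0112] 0.0751 0.0 [0.4 0.1 0.7]
over lift 14.91 [0.5442 0.1798 0.1498] 0.075 0.0 [-0.3 -0.6  0.6]
[(0.64, [314.1, 227.0], array([0.54614517, 0.17604165, 0.009     ]))]
```

View pics/c3.png

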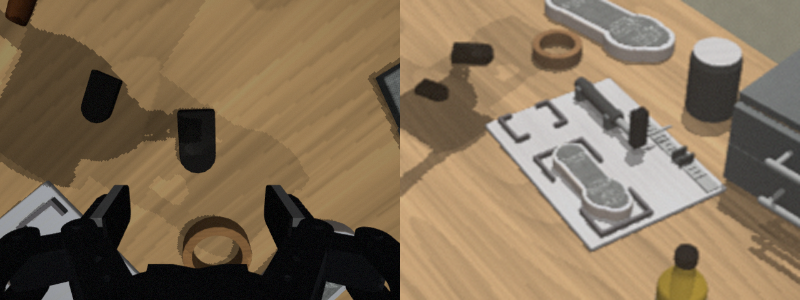

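The sole lies flat in its bay, toe at the -y end. The larger lift is centred in the wrist view at about (314,225), between the fingers.

```bash
python3 - <<'E'
from h import *
def st(n):
    s=arm.get_state(); print(n,round(s["clock"],2),np.round(s["eef_pos"],4),round(s["width"],4),round(s["gripper_force"],1),np.round(s["contact_force"],1))
s=arm.get_state(); im=cv2.imread("pics/w3.png")
m=(im.max(2)<75).astype(np.uint8); m[:,:270]=0;m[:,360:]=0;m[:160]=0;m[290:]=0
n,l,stt,c=cv2.connectedComponentsWithStats(m);k=l[225,314]; print(stt[k])
x,y,w,h=stt[k,:4]
e0=at_z("wrist",(x+w/2,y),.018,s)[:2];e1=at_z("wrist",(x+w/2,y+h),.018,s)[:2];print(e0,e1,np.linalg.norm(e0-e1))
a=np.radians(180-42.4); p=(e0+e1)/2; print("mid",p); q=down(a)
if np.linalg.norm(p-[.5442,.1808])>.005 or not .066<np.linalg.norm(e0-e1)<.078: p=np.array([.545,.179])
arm.movel([*p,.003],q,velocity=.1,guard=12); st("down")
arm.gripper_to(.02,40); st("closed")
arm.movel([*p,.12],q,velocity=.12); st("up")
ql=down(G_TH+np.pi); b=gw(-.050,.1135)
arm.goto([*b,.085],ql); st("over"); save("wrist","w4.png")
E
```

```text
[ 270  174   75  103 5768]
[0.51560468 0.19841832] [0.56785048 0.14995595] 0.07126166481997666
mid [0.54172758 0.17418713]
down 16.68 [0.5453 0.1791 0.0035] 0.0748 0.0 [ 0.2  0.7 -0.3]
closed 17.11 [0.5452 0.1791 0.0035] 0.0391 39.7 [-2.2 -0.6  9.1]
up 18.23 [0.5446 0.1789 0.1193] 0.0393 40.0 [ 0.1 -0.3 -0.6]
over 19.24 [ 0.5242 -0.027   0.0848] 0.0391 40.0 [ 0.6 -1.2 -0.6]
```

View pics/w4.png

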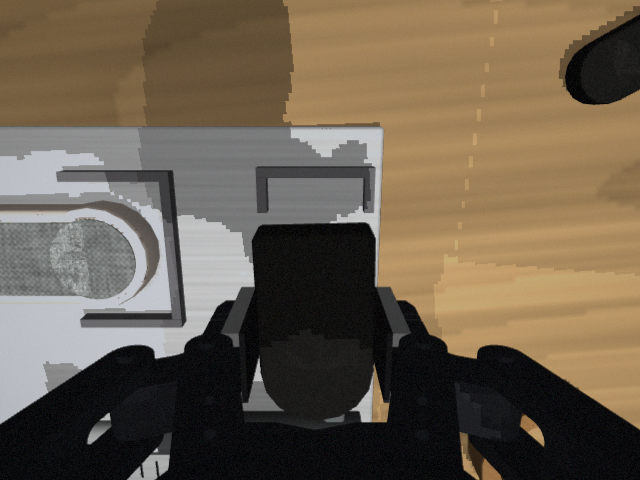

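The lift is held squarely, its square edge at row 225, with the lift bay's -x wall beyond it at rows 167-178 and inner corners about (268,178) and (365,178).

```bash
python3 - <<'E'
from h import *
def st(n):
    s=arm.get_state(); print(n,round(s["clock"],2),np.round(s["eef_pos"],4),round(s["width"],4),round(s["gripper_force"],1),np.round(s["contact_force"],1))
s=arm.get_state(); L=lambda c,z:gl(at_z("wrist",c,z,s))
ic=(L((268,178),.016)+L((365,178),.016))/2; sq=(L((255,226),.0993)+L((374,226),.0993))/2
print("corners",L((268,178),.016),L((365,178),.016),"lift edge",L((255,226),.0993),L((374,226),.0993))
t=gl(s["eef_pos"]); mid=sq+[.035,0]; bay=ic+[.040,0]; print("tcp",t,"liftmid",mid,"bay",bay)
bay=(bay+[-.0498,.1135])/2
d=bay-mid; d=np.clip(d,-.006,.006); d[1]=bay[1]-t[1]; print("shift",d)
b=gw(*(t+d)); ql=down(G_TH+np.pi)
arm.movel([*b,.022],ql,velocity=.08)
print(arm.movel([*b,.0105],ql,velocity=.02,guard=5)); st("set")
arm.gripper_to(.065); st("open")
arm.movel([*b,.15],ql,velocity=.12)
# view the post/clip from above, closing along gauge x
qg=down(G_TH+np.pi/2); v=gw(.06,.0,.25); arm.goto(v,qg); st("view"); s=arm.get_state(); save("wrist","w5.png")
for n,z in dict(pull_grip=.064,pointer_tip=.03,clip_mid=.024).items():
    print(n,[(round(r["p"],2),np.round(r["location"]).tolist(),np.round(gl(at_z("wrist",r["location"],z,s)),4).tolist()) for r in arm.pinpoint(n,"wrist")[:2]])
E
```

```text
corners [-0.08966784  0.09036913] [-0.08959664  0.13896204] lift edge [-0.08576804  0.09515374] [-0.08570942  0.13233329]
tcp [-0.04987866  0.11421268] liftmid [-0.05073873  0.11374351] bay [-0.04963224  0.11466558]
shift [ 0.00102261 -0.00012989]
True
set 20.76 [ 0.5252 -0.027   0.0115] 0.0392 40.9 [-0.1 -0.8  8.4]
open 21.13 [ 0.5249 -0.0269  0.0112] 0.065 0.0 [-0.1  0.5  0.6]
view 23.76 [ 0.6233 -0.1498  0.2494] 0.0649 0.0 [-0.1  1.2 -0.2]
pull_grip [(0.94, [304.0, 235.0], [0.0498, -0.021]), (0.72, [480.0, 184.0], [0.1881, 0.0199])]
pointer_tip [(0.72, [372.0, 226.0], [0.1091, -0.0226])]
clip_mid [(0.86, [355.0, 273.0], [0.0963, -0.0692]), (0.25, [190.0, 64.0], [-0.0429, 0.1122])]
```

View pics/w5.png

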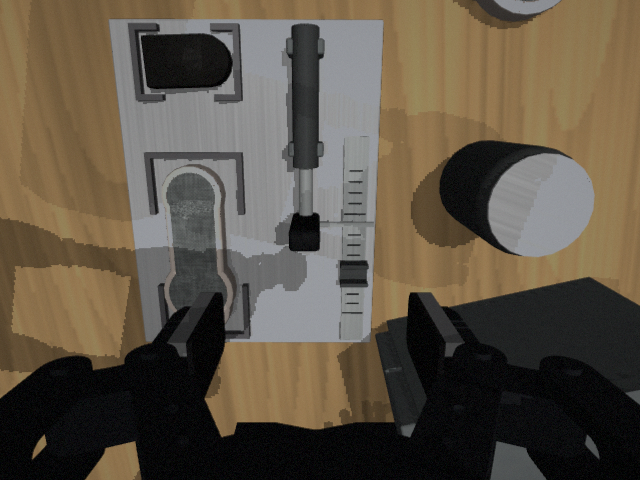

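Both pieces lie flat in their bays. The post is at (304,232), the pointer at row 222 and the clip lips at rows 262-286 (355,273). The cabinet at lower right needs a clearance check before I pull.

```bash
python3 - <<'E'
from h import *
s=arm.get_state()
L=lambda cam,c,z:np.round(gl(at_z(cam,c,z,s))*1000)
print("side base left corner",L("side",(437,292),0), "top via side z.15",L("side",(440,245),.15),L("side",(440,245),.2))
for z in(.1,.15,.2):print(z,L("wrist",(377,345),z),L("wrist",(590,278),z),"scene",L("scene",(290,328),z),L("scene",(398,375),z))
im=cv2.imread("pics/w5.png")
print("lip rows",[int(v) for v in im[255:292,355].mean(1)])
print("rows 258,264,270,276,282,288 ->y",[float(L("wrist",(355,r),.024)[1]) for r in(258,264,270,276,282,288)])
print("ptr rows",[int(v) for v in im[216:230,368].mean(1)], L("wrist",(368,222),.031))
E
```

```text
side base left corner [ 123. -147.] top via side z.15 [ 110. -147.] [  66. -191.]
0.1 [ 107. -101.] [262. -45.] scene [ 105. -118.] [322. -55.]
0.15 [ 99. -72.] [227. -26.] scene [ 129. -141.] [331. -82.]
0.2 [ 90. -43.] [192.  -7.] scene [ 153. -164.] [ 340. -110.]
lip rows [44, 120, 126, 127, 124, 85, 33, 19, 26, 20, 38, 55, 53, 50, 45, 54, 58, 59, 56, 58, 57, 54, 57, 55, 30, 25, 26, 21, 36, 58, 61, 59, 108, 136, 143, 140, 140]
rows 258,264,270,276,282,288 ->y [-55.0, -61.0, -67.0, -73.0, -79.0, -85.0]
ptr rows [154, 154, 154, 153, 151, 133, 99, 117, 119, 123, 128, 151, 153, 154] [105. -19.]
```

```bash
python3 - <<'E'
from h import *
def st(n):
    s=arm.get_state(); print(n,round(s["clock"],2),np.round(s["eef_pos"],4),np.round(gl(s["eef_pos"])*1000,1),round(s["width"],4),round(s["gripper_force"],1),np.round(s["contact_force"],1)); return s
qg=down(G_TH+np.pi/2)
arm.gripper_to(.06,80); arm.goto(gw(.0498,-.0205,.13),qg)
print(arm.movel(gw(.0498,-.0205,.046),qg,velocity=.08,guard=10)); st("down")
arm.gripper_to(.01,80); s=st("grip"); y0=gl(s["eef_pos"])
arm.movel(gw(y0[0],y0[1]-.0485,s["eef_pos"][2]),qg,velocity=.05); arm.pause(.3); s=st("pulled")
save("wrist","w6.png")
for n,z in dict(pointer_tip=.03,clip_mid=.024).items():
    print(n,[(round(r["p"],2),np.round(r["location"]).tolist(),np.round(gl(at_z("wrist",r["location"],z,s)),4).tolist()) for r in arm.pinpoint(n,"wrist")[:2]])
E
```

```text
False
down 25.94 [ 0.6121 -0.1698  0.0465] [ 50.1 -20.6] 0.06 0.0 [-0.5 -0.6  0.3]
grip 26.36 [ 0.6125 -0.1698  0.0466] [ 50.6 -20.6] 0.0232 78.6 [3.8 1.4 5.5]
pulled 27.78 [ 0.6083 -0.2171  0.0466] [ 50.5 -68. ] 0.0231 78.2 [3.4 8.6 2.5]
pointer_tip [(0.74, [459.0, 295.0], [0.1083, -0.0695])]
clip_mid [(0.62, [423.0, 293.0], [0.095, -0.0715])]
```

View pics/w6.png

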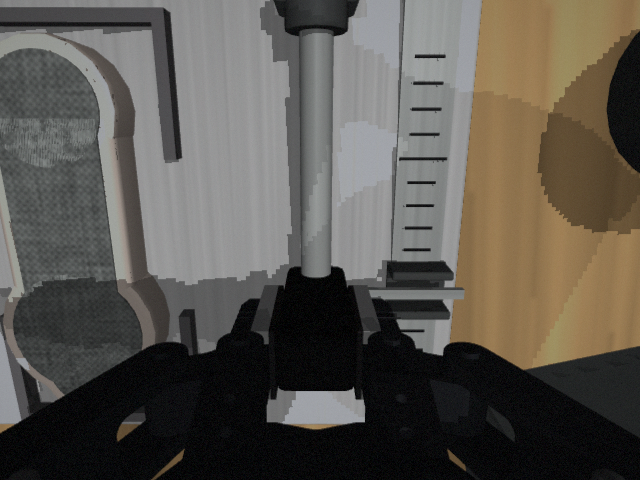

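The pointer stands at (440,293), between the upper lip (rows 262-283) and the lower lip (rows 302-318). I check the centring by numbers.

```bash
python3 - <<'E'
from h import *
s=arm.get_state(); im=cv2.imread("pics/w6.png")
for c in(425,438):print(c,[(r,int(v)) for r,v in zip(range(256,324),im[256:324,c].mean(1))])
for r in range(260,322,6):print(r,np.round(gl(at_z("wrist",(438,r),.024,s))[1]*1000,1),np.round(gl(at_z("wrist",(438,r),.031,s))[1]*1000,1))
E
```

```text
425 [(256, 130), (257, 130), (258, 131), (259, 131), (260, 131), (261, 89), (262, 37), (263, 23), (264, 23), (265, 28), (266, 19), (267, 29), (268, 24), (269, 27), (270, 21), (271, 19), (272, 45), (273, 54), (274, 58), (275, 55), (276, 57), (277, 55), (278, 52), (279, 49), (280, 31), (281, 33), (282, 34), (283, 34), (284, 30), (285, 30), (286, 33), (287, 43), (288, 45), (289, 57), (290, 120), (291, 125), (292, 124), (293, 123), (294, 125), (295, 129), (296, 129), (297, 130), (298, 132), (299, 86), (300, 43), (301, 21), (302, 25), (303, 25), (304, 24), (305, 24), (306, 26), (307, 21), (308, 21), (309, 22), (310, 14), (311, 35), (312, 51), (313, 54), (314, 56), (315, 55), (316, 53), (317, 56), (318, 53), (319, 77), (320, 124), (321, 129), (322, 130), (323, 129)]
438 [(256, 129), (257, 130), (258, 131), (259, 130), (260, 131), (261, 69), (262, 26), (263, 23), (264, 25), (265, 22), (266, 24), (267, 26), (268, 28), (269, 26), (270, 27), (271, 23), (272, 42), (273, 53), (274, 61), (275, 57), (276, 56), (277, 55), (278, 57), (279, 50), (280, 45), (281, 54), (282, 38), (283, 34), (284, 35), (285, 37), (286, 35), (287, 52), (288, 63), (289, 62), (290, 119), (291, 125), (292, 124), (293, 123), (294, 125), (295, 128), (296, 127), (297, 129), (298, 132), (299, 86), (300, 43), (301, 27), (302, 25), (303, 26), (304, 23), (305, 23), (306, 20), (307, 28), (308, 25), (309, 24), (310, 25), (311, 33), (312, 50), (313, 55), (314, 56), (315, 58), (316, 54), (317, 56), (318, 51), (319, 90), (320, 148), (321, 153), (322, 155), (323, 154)]
260 -56.7 -54.3
266 -59.3 -56.8
272 -61.9 -59.3
278 -64.6 -61.9
284 -67.3 -64.5
290 -70.0 -67.0
296 -72.7 -69.6
302 -75.4 -72.3
308 -78.2 -74.9
314 -81.0 -77.6
320 -83.8 -80.3
```

The lips' top faces are at rows 272-280 and 311-319, so the gap runs y = -65.5 to -79.6 mm and its middle is about -72.5. The pointer is at -68.9, so I pull 3.3 mm further.

```bash
python3 - <<'E'
from h import *
qg=down(G_TH+np.pi/2)
s=arm.get_state(); p=gl(s["eef_pos"]); print(s["clock"],p)
# account for steady compliance: last commanded y was ~1 mm beyond the reached one
arm.movel(gw(.0506,-.0691-.0033,.0466),qg,velocity=.02); arm.pause(.5); s=arm.get_state(); print(gl(s["eef_pos"]),s["contact_force"],s["width"],s["clock"])
im=save("wrist","w7.png")
v=im[250:335,438].mean(1); r=np.arange(250,335)
e=[(int(a),int(b)) for a,b in zip(r,v)]; print(e)
for k in range(260,330,6):print(k,np.round(gl(at_z("wrist",(438,k),.024,s))[1]*1000,1),np.round(gl(at_z("wrist",(438,k),.031,s))[1]*1000,1))
E
```

```text
27.9333 [ 0.05051699 -0.06802457]
[ 0.05051519 -0.07131593] [3.42116441 8.62979068 3.3826073 ] 0.022980614582101953 28.75
[(250, 128), (251, 130), (252, 129), (253, 130), (254, 71), (255, 33), (256, 20), (257, 25), (258, 27), (259, 23), (260, 27), (261, 28), (262, 28), (263, 27), (264, 35), (265, 48), (266, 53), (267, 57), (268, 59), (269, 58), (270, 55), (271, 57), (272, 48), (273, 42), (274, 51), (275, 55), (276, 52), (277, 55), (278, 54), (279, 54), (280, 42), (281, 38), (282, 36), (283, 35), (284, 38), (285, 37), (286, 35), (287, 45), (288, 51), (289, 59), (290, 121), (291, 126), (292, 124), (293, 124), (294, 126), (295, 127), (296, 129), (297, 131), (298, 131), (299, 68), (300, 30), (301, 31), (302, 24), (303, 20), (304, 34), (305, 50), (306, 52), (307, 55), (308, 58), (309, 53), (310, 52), (311, 55), (312, 90), (313, 146), (314, 154), (315, 153), (316, 155), (317, 153), (318, 156), (319, 155), (320, 154), (321, 154), (322, 155), (323, 153), (324, 156), (325, 156), (326, 154), (327, 157), (328, 156), (329, 155), (330, 151), (331, 154), (332, 154), (333, 157), (334, 154)]
260 -60.0 -57.6
266 -62.6 -60.1
272 -65.2 -62.6
278 -67.9 -65.2
284 -70.5 -67.7
290 -73.2 -70.3
296 -76.0 -72.9
302 -78.7 -75.6
308 -81.5 -78.2
314 -84.3 -80.9
320 -87.1 -83.6
326 -89.9 -86.3
```

View pics/w7.png

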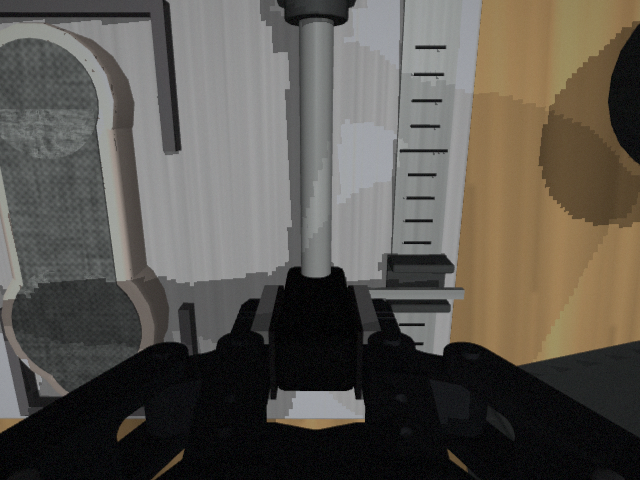

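The pointer at row 294 is now centred between the lips: it sits at -72.1 mm and the gap's middle is -72.4 mm. The grip is firm and the pull steady.

```bash
python3 -c "
from cell import arm
print(arm.finish_job())"
```

```text
the job is handed in; nothing more can be done
None
```

The job is handed in at about 29 s on the clock: the sole (toe towards the rod's pull-out side) and the larger heel lift lie flat in their bays. The rod is pulled out about 51 mm and held there, with the pointer centred between the clip's lips to within about 1 mm.

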